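# Draw the cured plate out from under its weights

## Task

The flat metal plate has finished curing under its weights, a roll of tape with a jar on it, which stand behind the stop bar of the curing jig. Draw the plate out toward the front of the jig by pressing lightly on its rubber thumb pad, so that the stack settles behind the bar still upright with the jar on the roll; do not touch the stack, and never press hard. Then take the plate by its long edges and lay it flat, gently, on the inspection stage between the two end blocks, leaving the other things on the bench alone.

Things in the scene. Friction and masses are not known exactly. Their poses are not given: they have to be found in the camera images.
- plate: Flat steel plate 140 x 63 x 6 mm, 0.14 kg, on the jig's bed. Origin: centre of its underside; x along its length, z up. Its -x end sticks out about 60 mm in front of the stop bar. At first its long edges lie between rails as high as itself and cannot be gripped; drawn out onto the tongue they stand free, to be pinched from above near its middle. Steel on the bed: friction about 0.2.
- pad (a point): Middle of the top of the ribbed rubber thumb pad, 34 x 44 mm, on the plate's -x end, 50 mm from the plate's middle and 7 mm above its underside. It grips fingertips well (friction about 1). A steady press of 7 to 15 N drags the plate; under about 6 N slips, over about 20 N is too hard. Measured heights cannot set this press: feel it.
- jig: Curing jig fixed to the bench. Origin: bench level, centre line, under the stop bar's front face; draw direction -x, z up. Bed 14 mm high, 100 wide, x -64 to 94 mm; then a tongue 40 wide to x -157. Rails 20 mm high at y +-35 to +-49, x -63 to 10 (3.5 mm play each side of the plate). Rear wall at x 86 to 94, 32 mm high.
- bar (a point): Middle of the lower front edge of the jig's stop bar, which crosses the jig's full width at jig x = 0 to 10 mm, from 23 to 44 mm above the bench, on two posts. The plate passes under it, the stack does not. The plate is clear of the stack once its origin is more than 66 mm in front of this.
- lip (a point): Foot of the inner face of the 5 mm high lip at the tongue's front end, on the bed's surface (14 mm above the bench), at jig x = -151 mm. It stops the plate's front edge when the plate's origin is at jig x = -81 mm.
- tape: Black roll of tape lying flat, 68 mm across, 19 mm high, about 0.1 kg, on the rear part of the plate just behind the stop bar. Origin: centre of its underside. Friction on the plate about 0.6. When the plate is gone it stands on the jig's bed, 6 mm lower.
- jar: White jar with a screw lid, 46 mm across, 40 mm high, about 0.26 kg, standing on the roll of tape. Origin: centre of its underside.
- stage: Inspection stage fixed to the bench. Origin: centre of its underside; x along its length. A bar 40 mm wide, top 14 mm above the bench; at each end a block 64 mm wide rising to 20 mm, inner faces at x = +-73 mm. The plate lies on the bar between the blocks with 3 mm play at each end and overhangs the bar 11.5 mm on both sides; either way round.
- rest (a point): Middle of the stage's top, 14 mm above the bench: where the middle of the plate's underside belongs.
- loupe: Loose black eye loupe, 34 mm across, 26 mm high, a bystander between jig and stage. Origin: centre of its underside.
- usb_stick: Loose red stick, 18 x 49 x 8 mm, a bystander near the front edge of the bench. Origin: centre of its underside.

How it is judged:
By the outcome, as a careful person would: the job done as asked, in the order asked, and still so for the second after the job is handed in, with the robot touching nothing.
It also fails if it takes over 72 s, if anything falls off the work surface, if the arm or the gripper's body presses on something with over 40 N, if the wrist force passes 120 N, or if a joint passes its speed limit or range.

## Robot

A 6-joint arm with a two-finger parallel gripper is mounted at the origin on a cart in front of the work surface, level with it; the furniture and walls round the work are solid. World frame = base frame: x ahead of the robot, y to its left, z up, the work surface at z = 0. Lengths are in mm, angles in rad, forces in N, time in s.
With the tool pointing down it reaches from about 300 to 875 mm from the base axis. Payload 6.4 kg.
Tool frame: the origin (TCP) lies midway between the tips of the shut fingers; the grasp point (between the pads) lies 19 mm behind it; z points along the fingers, y is the line along which they close (so a half turn about z gives the same grasp; the last joint's range is limited). The gripper opens to 88 mm and grips with 3 to 60 N. Pads are 18 mm wide; open, the fingers measure 123 mm over their backs; the gripper's body (75 mm by 187 mm) begins 45 mm behind the grasp point.
Start: joints at [-1.507, 0.181, 1.607, -0, 1.354, -0.206], TCP at [153.275, -554.209, 238.714] pointing down, gripper open.
Joint ranges: [-2.99, 2.99], [-0.89, 2.07], [0.3, 2.58], [-1.14, 4.28], [0, 2.63], [-3.12, 3.12]. Speed limits (rad/s): [2.57, 2.57, 3.01, 3.14, 3.14, 3.14].

## Interface

Orientations are given as a 3x3 rotation matrix whose columns are the frame's x, y, z axes.
In Python, from rig import status, optics, env gives the robot as it stands.
- The arm moves only by the shell command python3 -m crank 'ROWS' [FORCE]. ROWS is JSON, a list that holds one entry, the list of rows, each a list of 5 numbers: the shift along the tool's x, y, z in mm, then the turn about the tool's z in degrees, then the finger opening in mm, from 0 to 88.1. A call has 1 to 5 rows; each row is the pose to reach, as a shift and turn from the pose commanded when the call began, along the tool's axes at that moment; what a row does not reach only later rows make up. A row lasts 1/8 s, in which the tool goes at most 62.5 mm and 10.7 degrees, less where a joint would pass 70% of its speed; a pose out of reach is approached as far as the arm can. A call with a gripper value outside its range is refused whole. The fingers move at their own pace and stop on an object; FORCE is the grip in N (left out, the last holds). Time passes only in rows, so rows that repeat a pose let the fingers close. It gives the time, the measured TCP pose, the force, the opening and the grip force at its end, in the units of the state.
- status.get_obs(): the state, without advancing time (a new reading comes with each control period).
- optics.get_image(name): name is "scene" or "side" or "wrist"; returns the picture (480x640x3 uint8, red, green, blue); there is no depth.
- optics.calibration(name): a dict with "intrinsics" (3x3 intrinsics, pixels), "origin" and "orientation" of the camera in the world. Camera axes: x right, y up, looking along -z (the intrinsics and any distortion apply to the point x, -y, -z); pixel columns grow to the right and rows downward; lengths in mm; the calibration is good to about 2 mm. A picture is of the moment at which its call begins: read the wrist's pose just before it. calibration takes no time and is no camera call; for the wrist camera it gives the pose at the moment of the call.
- env.sign_off(): hands the job in; it is judged then, once.
The state is a dict: "t": time; "joints": joint angles; "dq": joint speeds; "tau": joint torques, N m; "ee_pos": TCP position; "orientation": TCP orientation; "force": force on the tool from outside, world axes, zero at the start; "wrist_torque": the same for the moment, N m; "finger_gap": finger opening in mm; "gripper_force": force on a finger pad.
Only numpy, scipy, OpenCV 4.12 (cv2) and the standard library are available. Lean on these libraries where they do the work, as an engineer would, in place of code of your own. Each camera call takes 0.05 s, during which the arm holds its last target. There are 200 camera calls.

## Working session

There is one attempt and no reset: what is moved stays moved. The work goes in short steps, Python scripts to look and compute and a shell command to move; the robot and the scene stay as the last step left them, time stands still between calls to the robot, and variables do not carry over. Pictures are saved under pics/ and viewed, at most 11 in all, crops included, and the job is handed in when it is done.

```bash
ls; mkdir -p pics; python3 - <<'E'
from rig import status, optics
import cv2, numpy as np
o=status.get_obs(); print(o)
for n in("scene","side"):
    c=optics.calibration(n); print(n,c)
    cv2.imwrite(f"pics/{n}0.png",optics.get_image(n)[:,:,::-1])
E
```

```text
pics
{'t': 0.0, 'joints': array([-1.50728579e+00,  1.81552835e-01,  1.60799166e+00,  5.70934111e-06,
        1.35382473e+00, -2.06342656e-01]), 'dq': array([-0.00016098, -0.0010859 ,  0.00039642, -0.00152713,  0.00102752,
        0.00019682]), 'tau': array([-4.15207505e-04, -4.33875167e+01, -3.41851330e+01,  7.01001054e-02,
        3.86683038e-02, -1.34211705e-04]), 'ee_pos': array([ 153.24915731, -553.64180958,  237.81142189]), 'orientation': array([[ 9.63810394e-01,  2.66588659e-01, -1.07191255e-04],
       [ 2.66588424e-01, -9.63808833e-01,  1.77334876e-03],
       [ 3.69442789e-04, -1.73774792e-03, -9.99998422e-01]]), 'force': array([ 0.13001159, -0.63075877,  0.14786265]), 'wrist_torque': array([0.01142729, 0.02656325, 0.03860568]), 'gripper_force': 0.0, 'finger_gap': 88.42882441298468}
scene {'intrinsics': array([[458.38953684,   0.        , 320.09228602],
       [  0.        , 458.38953684, 239.20582474],
       [  0.        ,   0.        ,   1.        ]]), 'origin': array([ 83.06460096, 622.18230364, 371.52996384]), 'orientation': array([[-0.82899448,  0.20438431, -0.520572  ],
       [-0.55895557, -0.33334488,  0.75924295],
       [-0.01835267,  0.92038483,  0.39058282]])}
side {'intrinsics': array([[538.07542803,   0.        , 328.99997132],
       [  0.        , 538.07542803, 238.65994312],
       [  0.        ,   0.        ,   1.        ]]), 'origin': array([465.12439584, 908.858586  , 584.27031489]), 'orientation': array([[-9.97288269e-01,  3.47842376e-02, -6.48549586e-02],
       [-7.35903630e-02, -4.80361855e-01,  8.73977658e-01],
       [-7.53201784e-04,  8.76380365e-01,  4.81619028e-01]])}
```

View pics/scene0.png

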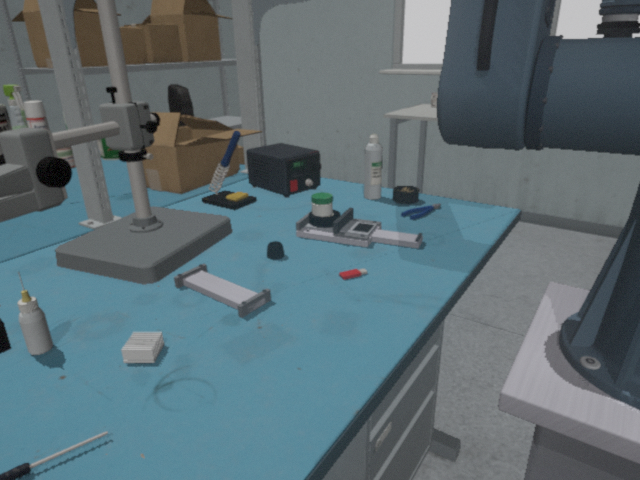

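View pics/side0.png

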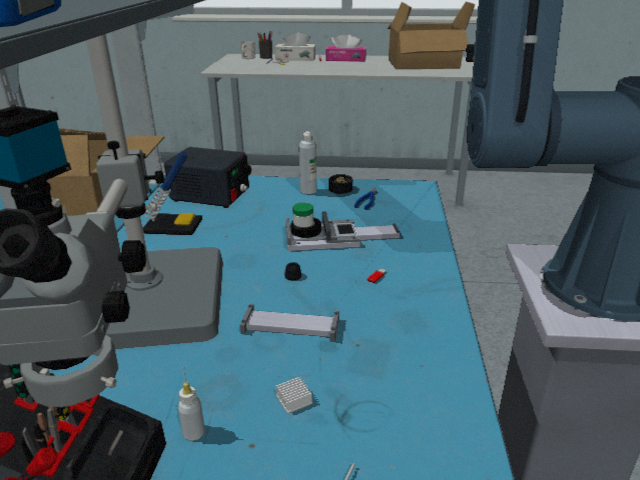

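The scene view shows the jig at about (360,232), the stack at (322,210), the loupe at (275,250), the USB stick at (352,273) and the stage at (222,290). In the side view the pad is at (345,229), the tongue's tip at (400,233) and the stage's bar at (292,323).

```bash
cat > h.py <<'E'
import numpy as np, cv2
from rig import status, optics
def ray(c,uv):
    K=c["intrinsics"]; d=np.linalg.solve(K,[uv[0],uv[1],1.]); d=np.array([d[0],-d[1],-d[2]])
    return np.array(c["origin"]),c["orientation"]@d
def onz(c,uv,z):
    o,d=ray(c,uv); return o+d*(z-o[2])/d[2]
def tool(dp,o=None):
    o=o or status.get_obs(); return o["orientation"].T@np.asarray(dp)
E
python3 - <<'E'
from h import *
np.set_printoptions(precision=1,suppress=True)
s=optics.calibration("side"); c=optics.calibration("scene")
for k,uv,z in [("pad",(345,229),21),("tonguetip",(400,232),17),("barmid",(326,225),44),("jarlid",(303,208),79),("stageL",(247,320),20),("stageR",(336,327),20),("stagemid",(292,323),14),("loupe",(293,266),26),("usb",(377,276),8)]: print("side",k,onz(s,uv,z))
for k,uv,z in [("pad",(362,228),21),("tonguetip",(420,241),17),("jarlid",(322,197),79),("stagemid",(222,290),14),("stageL",(190,278),20),("stageR",(255,301),20),("loupe",(275,243),26),("usb",(352,273),8)]: print("scene",k,onz(c,uv,z))
E
```

```text
side pad [ 508.4 -160.8   21. ]
side tonguetip [ 385.2 -162.9   17. ]
side barmid [ 549.  -132.9   44. ]
side jarlid [ 599.8 -142.1   79. ]
side stageL [659.6 182.7  20. ]
side stageR [506.8 190.7  20. ]
side stagemid [583.  177.6  14. ]
side loupe [602.9  12.6  26. ]
side usb [436.9   8.9   8. ]
scene pad [ 509.5 -153.7   21. ]
scene tonguetip [ 385.  -161.1   17. ]
scene jarlid [ 595.6 -135.4   79. ]
scene stagemid [577.2 181.2  14. ]
scene stageL [643.5 187.8  20. ]
scene stageR [502.3 186.3  20. ]
scene loupe [606.4  10.7  26. ]
scene usb [437.2  10.5   8. ]
```

```bash
python3 -m crank '[[[49,-38,0,2,88],[98,-76,0,4,88],[147,-114,0,6,88],[196,-152,0,8,60],[245,-190,0,9.5,40]]]'; python3 -m crank '[[[48,-38,0,0,20],[96,-76,0,0,0],[120,-96,0,0,0],[120,-96,0,0,0],[120,-96,0,0,0]]]'; python3 - <<'E'
from h import *
o=status.get_obs();c=optics.calibration("wrist");cv2.imwrite("pics/w1.png",optics.get_image("wrist")[:,:,::-1]);np.savez("w1.npz",**c)
print(o["t"],o["ee_pos"],o["orientation"],c)
E
```

```text
t: 0.72
ee_pos: [339.5, -303.9, 238.6]
orientation: [[0.995, 0.102, 0.0], [0.102, -0.995, 0.0], [0.0, -0.0, -1.0]]
force: [-0.2, -0.2, -0.3]
finger_gap: 70.1
gripper_force: 0.0
t: 1.35
ee_pos: [447.6, -198.1, 238.4]
orientation: [[0.995, 0.104, -0.001], [0.104, -0.995, 0.0], [-0.001, -0.0, -1.0]]
force: [0.7, -0.7, -0.0]
finger_gap: 20.2
gripper_force: 0.0
1.35 [ 447.62294473 -198.11910171  238.37550637] [[ 9.94572715e-01  1.04039988e-01 -8.92269155e-04]
 [ 1.04040092e-01 -9.94573102e-01  7.06341808e-05]
 [-8.80078121e-04 -1.63082594e-04 -9.99999599e-01]] {'intrinsics': array([[347.14322228,   0.        , 319.64744951],
       [  0.        , 347.14322228, 236.5966958 ],
       [  0.        ,   0.        ,   1.        ]]), 'origin': array([ 532.39100702, -188.84015322,  384.59806601]), 'orientation': array([[ 1.02630256e-01,  9.40639293e-01,  3.23519321e-01],
       [-9.94719564e-01,  9.70966402e-02,  3.32450258e-02],
       [-1.41061532e-04, -3.25222943e-01,  9.45637360e-01]])}
```

View pics/w1.png

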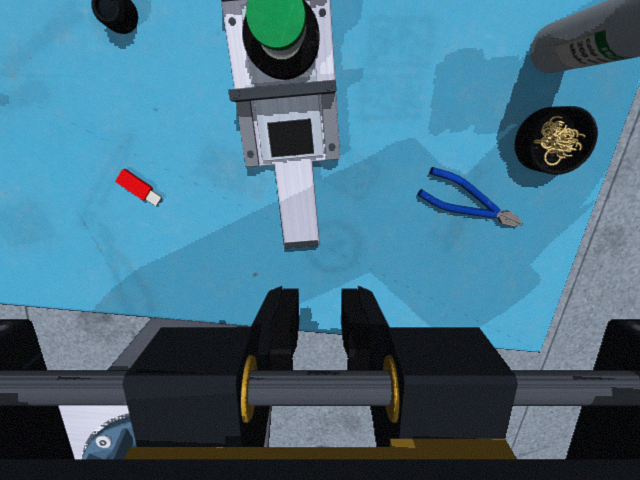

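The wrist view shows the pad as a dark square around (291,138), the stop bar at about (283,92), the tongue's end at (301,243), and the stack behind the bar. The bystanders are clear.

```bash
python3 - <<'E'
from h import *
np.set_printoptions(precision=1,suppress=True)
c=dict(np.load("w1.npz")); im=cv2.imread("pics/w1.png"); g=cv2.cvtColor(im,cv2.COLOR_BGR2GRAY)
m=np.zeros_like(g); m[112:165,258:325]=(g[112:165,258:325]<60)*255
cs=max(cv2.findContours(m,0,2)[0],key=cv2.contourArea)
q=np.array([onz(c,p[0],21)[:2] for p in cs],np.float32)
r=cv2.minAreaRect(q); print("pad",r)
for n,uv,z in [("tongue L",(285,249),19),("tongueR",(318,246),19),("tL2",(275,164),14),("tR2",(312,161),14),("barL",(230,99),44),("barR",(336,93),44),("bedL",(246,166),14),("bedR",(339,160),14)]: print(n,onz(c,uv,z))
E
```

```text
pad ((509.7124328613281, -161.59262084960938), (32.87031936645508, 42.77111053466797), 10.960509300231934)
tongue L [ 388.6 -164.3   19. ]
tongueR [ 396. -201.   19.]
tL2 [ 481.2 -146.8   14. ]
tR2 [ 488.3 -185.3   14. ]
barL [ 539.6 -105.8   44. ]
barR [ 554.6 -201.4   44. ]
bedL [ 476.  -116.5   14. ]
bedR [ 492.2 -213.3   14. ]
```

```bash
python3 -m crank '[[[45,-24,20,-2,0],[62.6,-31,70,-4,0],[62.6,-31,125,-4,0],[62.6,-31,175,-4,0],[62.6,-31,190,-4,0]]]';  python3 -m crank '[[[0,0,0,0,0],[0,0,0,0,0],[0,0,0,0,0]]]'
```

```text
t: 2.02
ee_pos: [504.4, -160.4, 45.7]
orientation: [[0.985, 0.171, -0.005], [0.171, -0.985, 0.003], [-0.005, -0.004, -1.0]]
force: [0.6, 0.1, 1.3]
finger_gap: 0.3
gripper_force: 0.0
t: 2.4
ee_pos: [508.5, -161.4, 50.8]
orientation: [[0.985, 0.173, 0.003], [0.173, -0.985, -0.002], [0.003, 0.002, -1.0]]
force: [0.0, 0.0, 0.9]
finger_gap: 0.5
gripper_force: 0.0
```

```bash
python3 -m crank '[[[-3,0,10,0,0],[-3,0,18,0,0],[-3,0,23,0,0],[-3,0,23,0,0]]]';  python3 -m crank '[[[0,0,0,0,0],[0,0,0,0,0]]]'
```

```text
t: 2.9
ee_pos: [503.8, -160.7, 25.0]
orientation: [[0.985, 0.173, -0.001], [0.173, -0.985, 0.001], [-0.001, -0.001, -1.0]]
force: [-0.2, 0.2, -0.7]
finger_gap: 0.6
gripper_force: 0.0
t: 3.15
ee_pos: [504.5, -161.2, 25.9]
orientation: [[0.985, 0.173, 0.0], [0.173, -0.985, -0.0], [0.0, 0.0, -1.0]]
force: [-0.2, -1.0, -0.1]
finger_gap: 0.3
gripper_force: 0.0
```

```bash
python3 -m crank '[[[0,0,1,0,0],[0,0,2,0,0],[0,0,3,0,0],[0,0,3,0,0]]]'|grep -E "ee_pos|force:";  python3 -m crank '[[[0,0,1,0,0],[0,0,1,0,0],[0,0,1,0,0]]]'|grep -E "ee_pos|force:"
```

```text
ee_pos: [504.2, -161.0, 22.6]
force: [0.5, -0.3, 0.5]
gripper_force: 0.0
ee_pos: [504.3, -161.0, 21.7]
force: [0.1, -0.0, 0.4]
gripper_force: 0.0
```

```bash
for i in 1 ; do python3 -m crank '[[[0,0,0.5,0,0],[0,0,0.5,0,0]]]'|grep -E "ee_pos|^force:"; python3 -m crank '[[[0,0,0.5,0,0],[0,0,0.5,0,0]]]'|grep -E "ee_pos|^force:"; done
```

```text
ee_pos: [504.4, -161.1, 21.5]
force: [-1.3, 1.2, 3.0]
ee_pos: [504.5, -161.2, 21.4]
force: [-2.1, 1.3, 7.4]
```

```bash
python3 -m crank '[[[0,0,0.5,0,0],[0,0,0.5,0,0]]]'|grep -E "ee_pos|^force:"
```

```text
ee_pos: [504.9, -161.5, 21.4]
force: [-2.3, 1.5, 10.7]
```

```bash
python3 -m crank '[[[-1,0,0,0,0],[-3,0,0,0,0],[-5,0,0,0,0],[-8,0,0,0,0]]]'|grep -E "ee_pos|^force:"
```

```text
ee_pos: [498.2, -163.2, 21.5]
force: [2.5, 1.3, 5.9]
```

```bash
python3 -m crank '[[[0,0,0.6,0,0],[0,0,0.6,0,0]]]'|grep -E "ee_pos|^force:"; python3 -m crank '[[[-2,0,0,0,0],[-4,0,0,0,0],[-7,0,0.1,0,0],[-10,0,0.1,0,0]]]'|grep -E "ee_pos|^force:"
```

```text
ee_pos: [498.0, -163.2, 21.4]
force: [-1.3, 1.4, 13.4]
ee_pos: [489.4, -165.4, 21.4]
force: [4.6, 1.0, 8.2]
```

```bash
cat > pad.py <<'E'
import sys
from h import *
np.set_printoptions(precision=1,suppress=True)
o=status.get_obs();c=optics.calibration("wrist");im=optics.get_image("wrist");cv2.imwrite(sys.argv[1],im[:,:,::-1]);np.savez(sys.argv[1][:-4]+".npz",**c)
print(o["t"],o["ee_pos"],o["force"])
E
python3 pad.py pics/w2.png
```

```text
6.025 [ 489.4 -165.4   21.4] [4.6 1.  8.2]
```

View pics/w2.png

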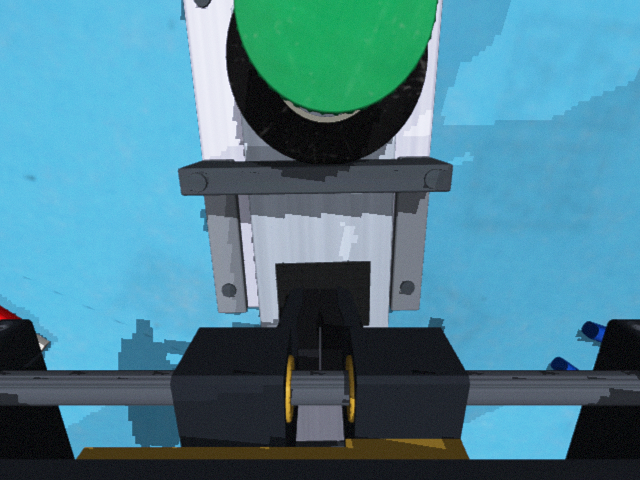

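The view shows the pad's rear edge at row 262 (columns 277 to 370). The plate is centred in the rails and the roll is touching the bar.

```bash
python3 - <<'E'
from h import *
c=dict(np.load("pics/w2.npz"))
J=np.array([547,-153.6]);u=np.array([np.cos(.1745),np.sin(.1745)]);v=np.array([-u[1],u[0]])
for uv,z in [((277,263),21),((370,262),21),((181,195),44),((450,191),44),((323,262),21)]:
    p=onz(c,uv,z)[:2]; print(uv,p.round(1),((p-J)@u).round(1),((p-J)@v).round(1))
E
```

```text
(277, 263) [ 507.6 -141.8] -36.7 18.4
(370, 262) [ 515.4 -183.8] -36.4 -24.3
(181, 195) [ 538.3 -105.3] -0.2 49.1
(450, 191) [ 556.4 -201. ] 1.0 -48.3
(323, 262) [ 511.7 -162.6] -36.3 -2.7
```

```bash
python3 -m crank '[[[-3,0,0.3,0,0],[-6,0,0.4,0,0],[-9,0,0.4,0,0],[-12,0,0.4,0,0],[-15,0,0.4,0,0]]]'|grep -E "ee_pos|^force:"
```

```text
ee_pos: [475.1, -168.4, 21.4]
force: [5.2, 0.3, 10.1]
```

```bash
python3 -m crank '[[[-2,0,0.1,0,0],[-4,0,0.1,0,0],[-6,0,0.1,0,0],[-8,0,0.1,0,0],[-10,0,0.1,0,0]]]'|grep -E "ee_pos|^force:"
```

```text
ee_pos: [465.5, -170.2, 21.4]
force: [4.6, 0.8, 10.4]
```

```bash
python3 -m crank '[[[-2,0,0,0,0],[-4,0,0.1,0,0],[-6,0,0.1,0,0],[-8,0,0.1,0,0],[-10,0,0.1,0,0]]]'|grep -E "ee_pos|^force:"; python3 -m crank '[[[-2,0,0,0,0],[-4,0,0,0,0],[-6,0,0,0,0],[-8,0,0,0,0]]]'|grep -E "ee_pos|^force:"
```

```text
ee_pos: [455.5, -172.1, 21.4]
force: [3.1, 1.1, 13.0]
ee_pos: [447.6, -173.6, 21.4]
force: [3.6, 0.7, 12.6]
```

```bash
python3 -m crank '[[[-2,0,-0.1,0,0],[-4,0,-0.1,0,0],[-6,0,-0.1,0,0],[-8,0,-0.1,0,0],[-10,0,-0.1,0,0]]]'|grep -E "ee_pos|^force:"; python3 -m crank '[[[-2,0,0,0,0],[-4,0,0,0,0],[-6,0,0,0,0],[-8,0,0,0,0],[-10,0,0,0,0]]]'|grep -E "ee_pos|^force:"; python3 pad.py pics/w3.png
```

```text
ee_pos: [437.6, -175.3, 21.4]
force: [3.5, 1.3, 12.9]
ee_pos: [427.6, -177.1, 21.4]
force: [2.8, 0.3, 13.5]
9.7 [ 427.6 -177.1   21.4] [ 2.8  0.3 13.5]
```

View pics/w3.png

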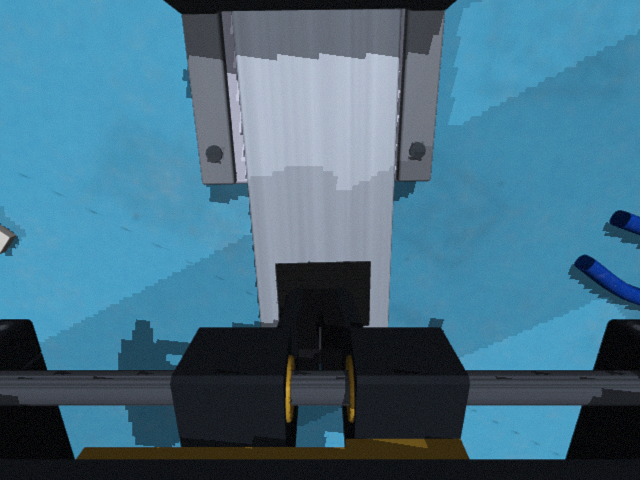

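The pad is still at row 262 relative to the gripper, so nothing has slipped. The plate's origin is now about 66 mm in front of the bar, so I need roughly 10 mm more.

```bash
python3 -m crank '[[[-2,0,-0.1,0,0],[-4,0,-0.1,0,0],[-6,0,-0.1,0,0],[-8,0,-0.1,0,0],[-10,0,-0.1,0,0]]]'|grep -E "ee_pos|^force:"
```

```text
ee_pos: [417.7, -178.8, 21.4]
force: [2.8, 0.5, 13.0]
```

```bash
python3 -m crank '[[[0,0,-3,0,0],[0,0,-20,0,30],[0,0,-60,0,60],[0,0,-100,0,88],[0,0,-120,0,88]]]'; python3 -m crank '[[[0,0,0,0,88],[0,0,0,0,88],[0,0,0,0,88]]]' | grep ee_p; python3 pad.py pics/w4.png; python3 -c "
from h import *
im=optics.get_image('side')[:,:,::-1]; w=optics.get_image('wrist')[:,:,::-1]
a=cv2.resize(im[180:260,260:420],(800,400)); 
w=cv2.imread('pics/w4.png'); cv2.imwrite('pics/s4.png',np.vstack([a[:, :640],cv2.resize(w,(640,480))[:200]]))"
```

```text
t: 11.0
ee_pos: [415.2, -177.2, 141.0]
orientation: [[0.985, 0.173, 0.002], [0.173, -0.985, -0.002], [0.002, 0.002, -1.0]]
force: [1.0, -0.8, -1.0]
finger_gap: 38.2
gripper_force: 0.0
ee_pos: [413.8, -176.2, 137.7]
11.375 [ 413.8 -176.2  137.7] [-0.3 -0.3 -0.2]
```

View pics/w4.png

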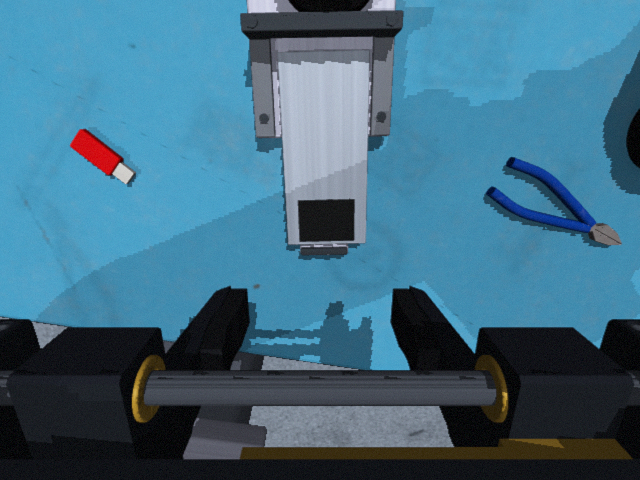

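View pics/s4.png

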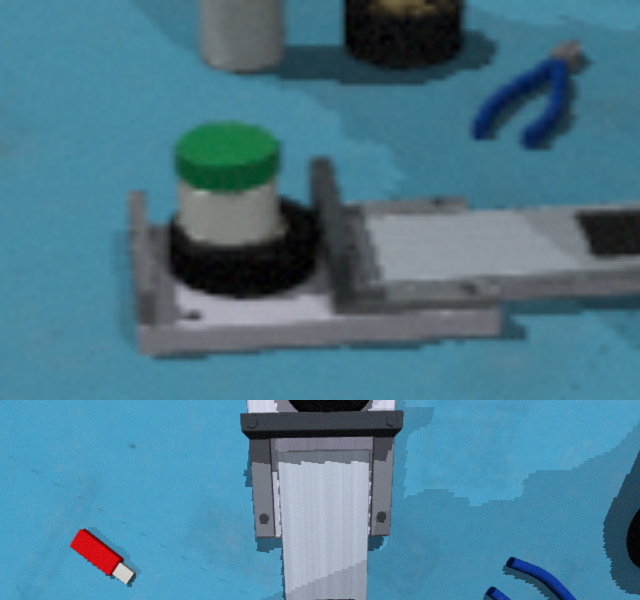

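The stack stands upright behind the bar with the jar on the roll. The plate is clear of it on the tongue, with wrist-view corners at about (276,52), (371,50), (288,243) and (366,242).

```bash
python3 - <<'E'
from h import *
np.set_printoptions(precision=1,suppress=True)
c=dict(np.load("pics/w4.npz")); im=cv2.imread("pics/w4.png"); g=cv2.cvtColor(im,cv2.COLOR_BGR2GRAY)
J=np.array([547,-153.6]);u=np.array([np.cos(.1745),np.sin(.1745)]);v=np.array([-u[1],u[0]])
P=[onz(c,p,20)[:2] for p in [(277,52),(371,50),(288,243),(366,242)]]
for p in P: print(p,(p-J)@u,(p-J)@v)
m=np.zeros_like(g); m[195:244,295:358]=(g[195:244,295:358]<60)*255
cs=max(cv2.findContours(m,0,2)[0],key=cv2.contourArea)
r=cv2.minAreaRect(np.array([onz(c,p[0],21)[:2] for p in cs],np.float32)); print(r)
for p in [r[0],np.mean(P,0)]: print("pad/plate ctr",p,(p-J)@u,(p-J)@v)
f=(P[2]+P[3])/2;b=(P[0]+P[1])/2; print("yaw",np.degrees(np.arctan2(*(b-f)[::-1])))
print(status.get_obs()["ee_pos"])
E
```

```text
[ 533.9 -125.1] -7.9271771335735135 30.38476468218429
[ 546.  -187.7] -6.870258154529394 -33.41812828860856
[ 398.4 -152.1] -146.10738312529688 27.309662868119677
[ 410.1 -214.1] -145.33397992944845 -35.7635075654512
((422.59503173828125, -178.8396453857422), (33.666725158691406, 42.924644470214844), 11.329215049743652)
pad/plate ctr (422.59503173828125, -178.8396453857422) -126.89768849257274 -3.2576805612641655
pad/plate ctr [ 472.1 -169.7] -76.55969958571207 -2.871802075938935
yaw 11.120606821760695
[ 414.2 -176.4  138.2]
```

```bash
python3 -m crank '[[[40,2.6,20,0,88],[55,3.6,50,-1,88],[55,3.6,85,-1,88],[55,3.6,95,-1,88],[55,3.6,95,-1,88]]]' | grep -E "ee_p|gap"; python3 -m crank '[[[0,0,0,0,88],[0,0,0,0,88],[0,0,0,0,88]]]' | grep -E "ee_p|gap|orien"
```

```text
ee_pos: [468.9, -170.6, 43.7]
finger_gap: 87.9
ee_pos: [469.9, -171.1, 45.0]
orientation: [[0.982, 0.19, 0.001], [0.19, -0.982, -0.001], [0.001, 0.001, -1.0]]
finger_gap: 87.5
```

```bash
python3 -m crank '[[[0,0,15,0,88],[0,0,28,0,88],[0,0,35,0,88],[0,0,36,0,88],[0,0,36,0,88]]]' | grep -E "ee_p|^force|gap"; python3 -m crank '[[[0,0,0,0,70],[0,0,0,0,66],[0,0,0,0,62],[0,0,0,0,58],[0,0,0,0,55]]]' 20
```

```text
ee_pos: [469.5, -170.8, 8.0]
force: [0.8, 0.1, 0.2]
finger_gap: 87.8
t: 13.78
ee_pos: [469.5, -170.9, 8.3]
orientation: [[0.982, 0.19, 0.0], [0.19, -0.982, -0.0], [0.0, 0.0, -1.0]]
force: [-0.6, 0.4, 2.7]
finger_gap: 62.6
gripper_force: 20.0
```

```bash
python3 -m crank '[[[0,0,-2,0,55],[0,0,-10,0,55],[0,0,-30,0,55],[0,0,-70,0,55],[0,0,-110,0,55]]]'; python3 - <<'E'
from h import *
o=status.get_obs(); print(o["t"],o["ee_pos"],tool(np.array([560,60,150])-o["ee_pos"],o).round(1))
E
```

```text
t: 14.4
ee_pos: [469.0, -170.6, 119.3]
orientation: [[0.982, 0.19, -0.001], [0.19, -0.982, 0.0], [-0.001, -0.001, -1.0]]
force: [0.6, -0.5, -1.4]
finger_gap: 62.2
gripper_force: 20.0
14.4 [ 469.03046244 -170.56785759  119.29026214] [ 133.1 -209.1  -30.7]
```

```bash
python3 -m crank '[[[25,-40,-20,2,55],[55,-86,-30,5,55],[85,-133,-30,8,55],[113,-178,-30,11,55],[133,-209,-30,11,55]]]' |grep -E "ee_p|gap"; python3 -m crank '[[[0,0,0,0,55],[0,0,0,0,55],[0,0,0,0,55],[0,0,0,0,55]]]'|grep -E "ee_p|gap|orien"; python3 pad.py pics/w5.png
```

```text
ee_pos: [560.5, 62.0, 148.6]
finger_gap: 62.6
ee_pos: [560.1, 58.7, 148.2]
orientation: [[1.0, -0.002, -0.0], [-0.002, -1.0, -0.0], [-0.0, 0.0, -1.0]]
finger_gap: 62.3
15.525 [560.1  58.7 148.2] [-0.3 -0.7 -1.2]
```

View pics/w5.png

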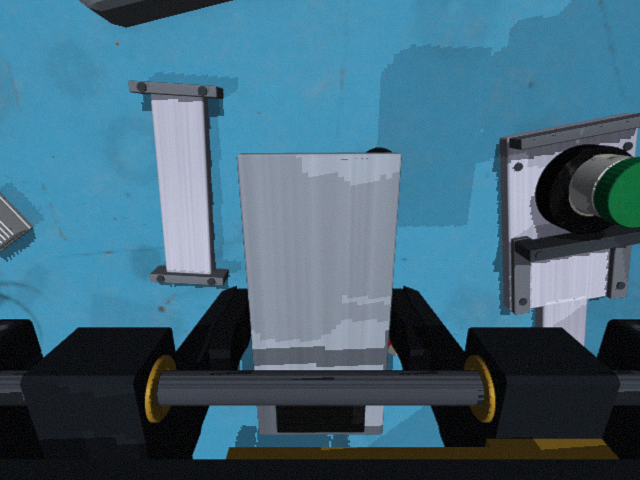

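The view shows the stage bar's ends at (153,97), (207,98), (166,273) and (214,275). The held plate is level, with corners at (238,153), (401,153), (259,433) and (383,432). The loupe is hidden behind the plate.

```bash
python3 - <<'E'
from h import *
np.set_printoptions(precision=1,suppress=True)
c=dict(np.load("pics/w5.npz")); im=cv2.imread("pics/w5.png"); g=cv2.cvtColor(im,cv2.COLOR_BGR2HSV)
print(c["origin"])
# bar blob: bright, low saturation
m=np.zeros(g.shape[:2],np.uint8); m[85:290,140:225]=((g[...,1]<50)&(g[...,2]>150))[85:290,140:225]*255
cs=max(cv2.findContours(m,0,2)[0],key=cv2.contourArea)
ap=cv2.approxPolyDP(cs,5,True)[:,0]; print("bar px",ap.tolist())
q=np.array([onz(c,p[0],14)[:2] for p in cs],np.float32); print("bar",cv2.minAreaRect(q))
for n,z,ps in [("farblk top",20,[(129,82),(222,88),(132,93),(221,97)]),("nearblk top",20,[(152,272),(228,270),(151,283),(227,286)]),("plate",160,[(238,153),(401,153),(259,433),(383,432)])]:
    P=np.array([onz(c,p,z)[:2] for p in ps]); print(n,P.tolist() and P,"mean",P.mean(0))
E
python3 -c "
import cv2;im=cv2.imread('pics/w5.png');cv2.imwrite('pics/c5.png',cv2.resize(im[70:300,110:240],None,fx=2.6,fy=2.6,interpolation=cv2.INTER_NEAREST))"
```

```text
[645.2  59.  294.5]
bar px [[152, 100], [166, 267], [209, 273], [202, 102]]
bar ((587.3390502929688, 171.06515502929688), (38.68601608276367, 143.24942016601562), 86.34745025634766)
farblk top [[670.1 197.1]
 [665.8 130. ]
 [662.7 196.2]
 [659.8 131.3]] mean [664.6 163.7]
nearblk top [[519.2 204.6]
 [520.8 138.6]
 [508.6 207.2]
 [505.5 140.8]] mean [513.5 172.8]
plate [[632.6  89.9]
 [632.4  28.2]
 [493.7  90.3]
 [494.1  27.3]] mean [563.2  58.9]
```

View pics/c5.png

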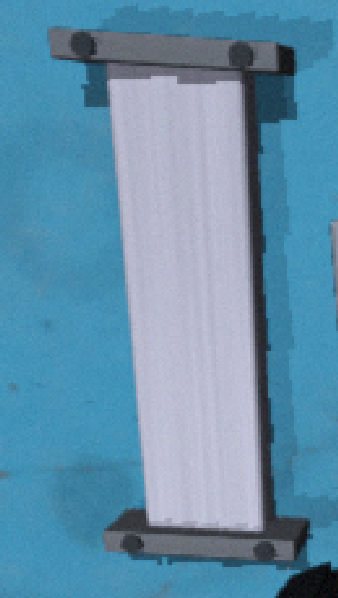

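```bash
python3 - <<'E'
from h import *
np.set_printoptions(precision=1,suppress=True)
c=dict(np.load("pics/w5.npz"))
P=np.array([onz(c,p,14)[:2] for p in [(150.6,95),(205,97),(166.7,271.5),(211.5,274)]]);print(P)
f,n=P[:2].mean(0),P[2:].mean(0);m=(f+n)/2;yaw=np.arctan2(*(f-n)[::-1]);print("mid",m,"len",np.linalg.norm(f-n),"yaw",np.degrees(yaw))
o=status.get_obs();p=o["ee_pos"];pc=np.array([563.2,58.9])
R=lambda a:np.array([[np.cos(a),-np.sin(a)],[np.sin(a),np.cos(a)]])
tgt=m-R(np.radians(-3.5))@(pc-p[:2]); print("plate off",pc-p[:2],"TCP tgt",tgt, tool(np.r_[tgt-p[:2],0],o))
s=optics.calibration("side");k=optics.calibration("scene")
print(o["joints"],o["orientation"][:,0])
E
```

```text
[[661.7 185.5]
 [660.1 144.9]
 [516.9 194.7]
 [514.3 155.3]]
mid [588.2 170.1] len 145.62261181474102 yaw -3.8497302064748484
plate off [3.  0.1] TCP tgt [585.2 170.2] [  24.8 -111.5   -0. ]
[-0.1  0.3  1.7 -0.   1.2  1.5] [ 1. -0.  0.]
```

```bash
python3 - <<'E'
from h import *
np.set_printoptions(precision=1,suppress=True)
for n,(r0,r1,c0,c1) in [("side",(300,345,235,345)),("scene",(262,316,170,275))]:
    c=optics.calibration(n); im=cv2.imread(f"pics/{n}0.png"); g=cv2.cvtColor(im,cv2.COLOR_BGR2HSV)
    m=np.zeros(g.shape[:2],np.uint8); m[r0:r1,c0:c1]=((g[...,1]<60)&(g[...,2]>125))[r0:r1,c0:c1]*255
    cs=max(cv2.findContours(m,0,2)[0],key=cv2.contourArea)
    q=np.array([onz(c,p[0],14)[:2] for p in cs],np.float32); print(n,cv2.boundingRect(cs),cv2.minAreaRect(q))
E
```

```text
side (249, 311, 85, 21) ((587.0659790039062, 170.99038696289062), (42.36519241333008, 144.11795043945312), 86.00092315673828)
scene (185, 271, 74, 34) ((590.9129638671875, 174.07586669921875), (43.125247955322266, 138.89308166503906), 86.28816986083984)
```

```bash
python3 - <<'E'
from h import *
s=optics.calibration("side");c=optics.calibration("scene")
def tri(a,b):
    o1,d1=ray(s,a);o2,d2=ray(c,b);t=np.linalg.lstsq(np.c_[d1,-d2],o2-o1,rcond=None)[0];return (o1+d1*t[0]).round(),(o2+d2*t[1]).round()
print("knob",tri((133,257),(52,172)),"column foot",tri((140,285),(145,225)),"clamp knob",tri((133,257),(152,128)))
E
python3 -m crank '[[[10,-45,0,1.5,55],[22,-95,0,3.7,55],[25,-111.5,0,3.7,55],[25,-111.5,0,3.7,55],[25,-111.5,0,3.7,55]]]' |grep -E "ee_p|gap"; python3 -m crank '[[[0,0,40,0,55],[0,0,80,0,55],[0,0,100,0,55],[0,0,108,0,55],[0,0,108,0,55]]]'|grep -E "ee_p|gap"; python3 -m crank '[[[0,0,0,0,55],[0,0,0,0,55],[0,0,0,0,55]]]'; python3 pad.py pics/w6.png
```

```text
knob (array([779., 298., 208.]), array([779., 299., 207.])) column foot (array([875., 106.,  30.]), array([875., 100.,  38.])) clamp knob (array([835., 189., 141.]), array([793., 106., 241.]))
ee_pos: [585.1, 169.9, 147.9]
finger_gap: 62.9
ee_pos: [585.8, 170.8, 40.6]
finger_gap: 62.3
t: 17.2
ee_pos: [585.8, 171.3, 40.8]
orientation: [[0.998, -0.065, 0.001], [-0.065, -0.998, 0.0], [0.001, -0.0, -1.0]]
force: [0.2, -0.5, -0.6]
finger_gap: 62.6
gripper_force: 20.0
17.2 [585.8 171.3  40.8] [ 0.2 -0.5 -0.6]
```

View pics/w6.png

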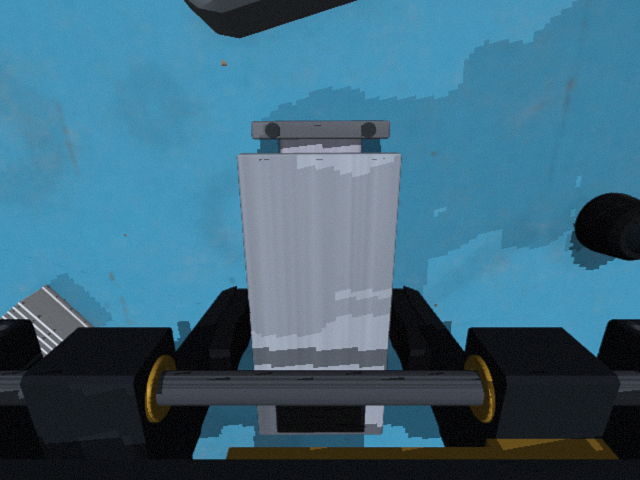

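The far end block is visible at columns 251 to 389. Its top inner edge is at about row 138 and the plate's far edge is at row 153, square to the block.

```bash
python3 - <<'E'
from h import *
c=dict(np.load("pics/w6.npz"));a=np.radians(-3.7);u=np.array([np.cos(a),np.sin(a)]);v=np.array([-u[1],u[0]]);T=np.array([585.8,171.3])
for n,uv,z in [("blk in L",(252,138),20),("blk in R",(389,137),20),("blk out L",(252,122),20),("blk out R",(389,122),20),("bar L",(280,139),14),("bar R",(361,138),14),("plate L",(238.5,154),52.4),("plate R",(400.5,154),52.4)]:
    p=onz(c,uv,z)[:2]-T; print(n,(p@u).round(1),(p@v).round(1))
E
```

```text
blk in L 76.2 31.9
blk in R 76.5 -31.7
blk out L 83.2 31.4
blk out R 83.1 -31.3
bar L 75.4 19.5
bar R 75.7 -19.4
plate L 72.0 31.3
plate R 71.9 -30.2
```

```bash
python3 -m crank '[[[0.8,0,10,0,55],[0.8,0,19,0,55],[0.8,0,25,0,55],[0.8,0,28,0,55],[0.8,0,29,0,55]]]'|grep -E "ee_p|^force"; python3 -m crank '[[[0,0,0.5,0,55],[0,0,1,0,55],[0,0,1.5,0,55],[0,0,2,0,55],[0,0,2,0,55]]]'|grep -E "ee_p|^force"
```

```text
ee_pos: [586.0, 171.1, 10.8]
force: [0.4, 0.5, -1.5]
ee_pos: [586.1, 171.1, 9.1]
force: [-0.3, -0.1, -0.7]
```

```bash
python3 -m crank '[[[0,0,0.4,0,55],[0,0,0.8,0,55],[0,0,0.8,0,55]]]'|grep -E "ee_p|^force"; python3 -m crank '[[[0,0,0.2,0,55],[0,0,0.4,0,55],[0,0,0.4,0,55]]]'|grep -E "ee_p|^force"
```

```text
ee_pos: [586.2, 171.1, 8.4]
force: [-0.4, -0.3, 0.1]
ee_pos: [586.4, 171.1, 8.4]
force: [-2.4, 0.3, 5.1]
```

Contact is at the expected height with a light force, so I release and withdraw.

```bash
python3 -m crank '[[[0,0,-0.3,0,63],[0,0,-0.3,0,66],[0,0,-0.3,0,72],[0,0,-0.3,0,84],[0,0,-0.3,0,84]]]'|grep -E "ee_p|^force|gap"; python3 -m crank '[[[0,0,0,0,84],[0,0,-15,0,84],[0,0,-50,0,84],[0,0,-100,0,84],[0,0,-140,0,84]]]'|grep -E "ee_p|^force|gap"; python3 -m crank '[[[-40,0,0,0,84],[-80,0,0,0,84],[-80,0,0,0,84],[-80,0,0,0,84],[-80,0,0,0,84]]]'|grep -E "ee_p|^force|gap"; python3 pad.py pics/w7.png; python3 -c "
from h import *
a=cv2.resize(optics.get_image('side')[180:360,225:425,::-1],(400,360)); w=cv2.imread('pics/w7.png'); cv2.imwrite('pics/s7.png',np.hstack([a,cv2.resize(w,(400,300))[:300] if 0 else cv2.resize(w[:380],(400,360))]))"
```

```text
ee_pos: [586.1, 171.1, 8.1]
force: [0.6, 0.1, -0.5]
finger_gap: 83.9
ee_pos: [586.8, 171.2, 151.5]
force: [-0.3, -0.1, -0.3]
finger_gap: 83.8
ee_pos: [507.7, 176.2, 148.8]
force: [-0.2, 0.7, -0.1]
finger_gap: 83.9
21.125 [507.7 176.2 148.8] [-0.2  0.7 -0.1]
```

View pics/s7.png

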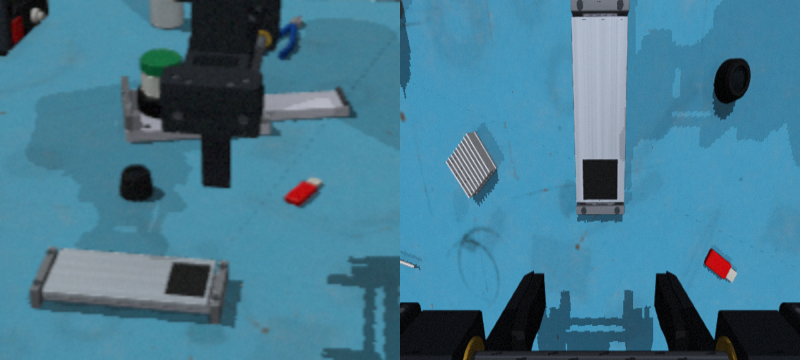

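The plate lies flat between the two blocks with gaps at both ends. The stack is upright, and the loupe and USB stick haven't been disturbed.

```bash
python3 -c "
from rig import env
print(env.sign_off())"
```

```text
the job is handed in; nothing more can be done
None
```

I drew the plate out with a light press (13.5 N at most), laid it flat on the stage between the end blocks, and handed the job in at about 21 s; the stack is upright behind the bar with the jar on the roll.

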